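# Set the cup on the balance, open the powder jar

## Robot

A 6-joint arm with a two-finger parallel gripper is mounted at the origin on the work surface. World frame = base frame: x ahead of the robot, y to its left, z up, the work surface at z = 0. Lengths are in m, angles in rad, forces in N, time in s.
With the tool pointing down it reaches from about 0.35 to 0.975 m from the base axis. Payload 4.9 kg.
Tool frame: the origin (TCP) lies at the very end of the fingers, on their centre line; the grasp point (between the pads) lies ctrl.grip_point_offset behind it (ctrl.grip_point_offset is the distance from the TCP to the grasp point, in m); z points along the fingers, y is the line along which they close (so a half turn about z gives the same grasp; the last joint's range is limited). The gripper opens to 85 mm and grips with 20 to 120 N. Pads are 22 mm wide; open, the fingers measure 114 mm over their backs; the gripper's body (76 mm by 85 mm) begins 54 mm behind the grasp point. The pads swing forward as they close: fully open they stand 13 mm farther back than shut.
Start: joints at [-1.423, 0.053, 1.613, -0, 1.476, -0.119], TCP at [0.165, -0.603, 0.231] pointing down, gripper open.
Joint ranges: [-3.01, 3.01], [-1.01, 2.22], [0.06, 2.58], [-1.02, 4.17], [0.09, 2.62], [-3.14, 3.14]. Speed limits (rad/s): [2.57, 2.57, 3.14, 3.14, 3.14, 3.14].

## Interface

Orientations are given as a rotation vector (axis times angle).
In Python, from station import ctrl gives the robot as it stands. The module is installed in compiled form; this text tells all that it offers.
- The arm moves only by the tool drive_tool, never from a script. Its argument "steps" is a list of rows, each an object with "translation": the shift along the tool's x, y, z normalised to -1 to 1, where 1 is 4 cm, a list of three; "angular": the turn, a rotation vector about the tool's x, y, z normalised to -1 to 1, where 1 is 8 degrees, a list of three; "gripper": the opening, from 0 (shut) to 1 (fully open). In form: [{"translation": [dx, dy, dz], "angular": [wx, wy, wz], "gripper": gripper}, ...]. A call has 1 to 8 rows; each row shifts and turns the commanded pose from where the row before left it, along the tool's axes as they then stand; what a row does not reach is not made up. A row lasts 1/8 s, in which the tool goes at most 62.5 mm and 10.7 degrees, less where a joint would pass 70% of its speed; a pose out of reach is approached as far as the arm can. A call with a number of a shift or a turn outside -1 to 1 is refused whole. A call with a gripper value outside its range is refused whole. The fingers move at their own pace and stop on an object; "force" is the grip in N (left out, the last holds). Time passes only in rows, so rows that do not move let the fingers close. It gives the time, the measured TCP pose, the force, the opening and the grip force at its end, in the units of the state.
- ctrl.get_obs(): the state, without advancing time (a new reading comes with each control period).
- ctrl.get_image(name): name is "scene" or "top" or "wrist"; returns a dict with "color" (400x640x3 uint8, red, green, blue), "depth" (400x640 float32, m along the optical axis (not along the pixel's ray), 0 where there is no reading), "fx", "fy", "cx", "cy" (pixels), "R" (3x3) and "t" (3): a world point X has camera coordinates R X + t. Camera axes: x right, y down, z forward; pixel columns grow to the right and rows downward; lengths in m; the calibration is good to about 2 mm. The wrist camera is an equidistant fisheye: a pixel r from the principal point sees the ray r / f radians off the axis. A picture is of the moment at which its call begins.
- ctrl.finish_job(): hands the job in; it is judged then, once.
The state is a dict: "t": time; "q": joint angles; "dq": joint speeds; "effort": joint torques, N m; "tool_pos": TCP position; "tool_rot": TCP orientation; "contact_force": force on the tool from outside, world axes, zero at the start; "wrist_torque": the same for the moment, N m; "opening": finger opening in m; "grip_force": force on a finger pad.
Only numpy, scipy, OpenCV 4.12 (cv2) and the standard library are available. Lean on these libraries where they do the work, as an engineer would, in place of code of your own. Each camera call takes 0.05 s, during which the arm holds its last target. There are 200 camera calls.

## Task

Get ready to weigh out powder: stand the small straight-sided cup upright in the middle of the balance pan, set down gently so that the sprung pan never bottoms out, and let go of it. Then unscrew the tight cap of the square jar that is braced in the bench holder (anticlockwise seen from above, without pulling the jar up out of its holder), and once the threads let go lift the cap straight up and finish still holding it level, clear of the jar and about 2 cm above its open mouth, with the other things on the bench left where they are.

Things in the scene. Friction and masses are not known exactly. Their poses are not given: they have to be found in the camera images.
- cup: Small open plain steel cup, straight round wall 50 mm in outer diameter, 60 mm tall, wall 3 mm, 100 to 150 g. The only tall straight-sided steel vessel; it stands in a row with the dish and the cast, in any order, gaps of 8 mm or more between them along x and free sides along y. Origin: centre of its underside; z up along its axis.
- pan_top (a point): Centre of the upper face of the balance's round steel pan, 110 mm in diameter, about 60 mm above the bench. z up. The point sinks with the pan.
- pan (a joint): How far the pan has sunk, m: 0 empty, 0.012 bottomed out on its hard stop. Spring of about 0.5 N per mm: the cup sinks it 2 to 3 mm; bottoming takes about 5.5 N.
- scale: The balance: grey housing 200 x 150 mm, top 40 mm above the bench, with its black control panel at the robot's end. Origin: on the bench under the pan's centre; the housing reaches 130 mm along -x and 70 mm along +x from there.
- holder: Aluminium jar holder bolted to the bench: 110 x 110 mm base plate 6 mm thick with a square pocket, 64 x 64 mm inside, 80 x 80 mm outside, walls up to 36 mm above the bench. Its square pocket keeps the jar from turning, but does not hold it down. Origin: on the bench under the pocket's centre; x and y along the pocket's sides.
- jar: Amber square powder jar, body 62 x 62 x 55 mm tall with a flat shoulder, about 400 g, standing loosely on the 6 mm floor of the holder (shoulder 61 mm above the bench). On it a round neck, 41 mm in diameter and 22 mm tall, with three equal thread pieces; one starts at the jar's x axis, the others 120 degrees apart. Origin: centre of its underside; z up.
- jar_mouth (a point): Centre of the jar's mouth, level with the rim of its neck: 77 mm above the jar's underside, 83 mm above the bench.
- cap: Black ribbed round cap of the jar, 60 mm across twelve small flats (62 over corners), 28 mm tall, 50 g. Origin: centre of the skirt's lower edge, 63 mm above the bench while screwed on (2 mm above the jar's shoulder, 20 mm below the mouth). z up; x axis points at one of three inner lugs. Grip its side from above, fingertips just above the shoulder.
- cap_lugs (a point): Centre of the cap at the height of its lugs. Level thread: the cap does not rise as it turns. Cap yaw relative to the jar: 0.20 to 0.45 rad at the start, locked below 1.46, free to lift from 1.46 to 1.98, where a hard stop blocks more turning. So turning it anticlockwise (from above) by 75 to 86 degrees frees it in every case. Pulled while locked, it lifts the jar.
- cap_top (a point): Centre of the cap's top face, 91 mm above the bench while screwed on. A sprung liner inside makes the cap tight: about 0.25 to 0.4 N m all along the turn. Once free, the liner pushes the cap up by up to 3 mm (9 to 13 N) unless it is held down. If turned hard against the stop it can jam there: turn back a little before lifting.
- dish: Bystander: low steel bowl, 72 mm in diameter, 26 mm high. Origin: centre of its underside.
- cast: Bystander: white plaster dental cast, 66 x 64 x 29 mm, horseshoe of teeth on a slab. Origin: centre of its underside.
- bottle: Bystander: closed round amber bottle, 48 mm in diameter, 110 mm tall, at the far left of the work area. Origin: centre of its underside.
- forceps: Bystander: steel forceps lying flat at the far right, 140 mm long. Origin: near its middle, on the bench.
- weight: Bystander: steel knobbed check weight, 34 mm in diameter, 50 mm tall, at the back left, beyond the balance or holder. Origin: centre of its underside.
- spatula: Bystander: spatula with a black handle, 200 mm long, lying across the back of the work area beyond the row. Origin: near its middle.

How it is judged:
On the way, in this order (a step that is already met when the one before it is completed fails the run):
1. the cup stands released, upright and within 10 mm of the middle of the balance pan (horizontal distance between cup and pan_top below 0.01 m and contact force between cup and scale above 0.3 N and z of cup in the frame of pan_top below 0.004 m and angle between cup's own z axis and vertical below 0.08 rad and contact force between the fingers and cup below 0.05 N and linear speed of cup below 0.02 m/s), for 0.3 s.
2. the cap, held by the fingers, has come free of the threads and is lifted 10 mm or more, the jar still in its holder (z of cap in the frame of jar above 0.067 m and contact force between the fingers and cap above 1 N and z of jar in the frame of holder below 0.01 m and angle between jar's own z axis and vertical below 0.08 rad), for 0.1 s.
At the end, for the whole second after the job is handed in: Cup upright, released, within 10 mm of the pan's middle; jar upright in its holder (raised under 4 mm); fingers hold the cap still, level within 11 degrees, off the jar, its lower edge 4 to 45 mm above the mouth and within 20 mm of the jar's axis (horizontal distance between cup and pan_top below 0.01 m and contact force between cup and scale above 0.3 N and z of cup in the frame of pan_top below 0.004 m and angle between each of cup, jar's own z axis and vertical below 0.08 rad and contact force between the fingers and cup below 0.05 N and z of jar in the frame of holder below 0.01 m and z of cap in the frame of jar_mouth between 0.004 and 0.045 m and horizontal distance between cap and jar_mouth below 0.02 m and angle between cap's own z axis and vertical below 0.2 rad and contact force between the fingers and cap above 1 N and contact force between cap and jar below 0.05 N and linear speed of cap below 0.03 m/s); the arm keeps its last pose, push and grip.
It fails at once if the balance pan is pushed down to its stop (11 mm or more) (value of joint pan above 0.011 m).
It fails at once if the jar is pulled up out of its holder (raised 15 mm or more) or tipped (more than 15 degrees) (z of jar in the frame of holder above 0.021 m or angle between jar's own z axis and vertical above 0.26 rad).
It fails at once if a bystander (dish, cast, bottle, forceps, weight, spatula) is moved by more than 30 mm (distance of any of dish, cast, bottle, forceps, weight, spatula from where it was at the start of the episode above 0.03 m).
It also fails if it takes over 51 s, if anything falls off the work surface, if the arm or the gripper's body presses on something with over 40 N, if the wrist force passes 120 N, or if a joint passes its speed limit or range.

## Working session

There is one attempt and no reset: what is moved stays moved. The work goes in short steps, Python scripts to look and compute and a tool call to move; the robot and the scene stay as the last step left them, time stands still between calls to the robot, and variables do not carry over. Pictures are saved under pics/ and viewed, at most 10 in all, crops included, and the job is handed in when it is done.

Besides the shell and the picture viewer there is one more tool, called after "Call:" as name([rows], argument=value, ...), one row to a line, values as JSON. drive_tool: Moves the arm, as the interface text tells. Its arguments: {"type":"object","properties":{"steps":{"type":"array"},"force":{"type":"number"}},"required":["steps"]}

```bash
mkdir -p pics; cat > h.py <<'E'
import numpy as np, cv2
from station import ctrl
from scipy.spatial.transform import Rotation as Ro
def snap(n,f):
    im=ctrl.get_image(n); np.savez('pics/'+f+'.npz',**im); cv2.imwrite('pics/'+f+'.png',im['color'][:,:,::-1]); return im
def cloud(im):
    v,u=np.mgrid[0:400,0:640]; d=im['depth']
    P=np.stack([(u-im['cx'])/im['fx']*d,(v-im['cy'])/im['fy']*d,d],-1)
    return (P-im['t'])@im['R']
E
python3 - <<'E'
from h import *
o=ctrl.get_obs(); print(o, ctrl.grip_point_offset)
for n in('top','scene'):
    im=snap(n,n+'0'); print(n,im['fx'],im['R'],im['t'])
E
```

```text
{'t': 0.0, 'q': array([-1.42299223e+00,  5.33775060e-02,  1.61432105e+00,  3.40962286e-06,
        1.47601314e+00, -1.19006948e-01]), 'dq': array([-0.00014973,  0.00054195, -0.00016027,  0.00071242,  0.00065484,
        0.00125787]), 'effort': array([ 1.03084225e-03, -3.93681479e+01, -3.70174527e+01, -6.69498445e-05,
        7.09206535e-03, -2.36361177e-05]), 'tool_pos': array([ 0.16468786, -0.60225022,  0.23003407]), 'tool_rot': array([-3.11157860e+00, -4.17581436e-01,  4.25657628e-05]), 'contact_force': array([-0.45761138,  0.62168654,  0.5649497 ]), 'wrist_torque': array([-0.02532184,  0.00896209, -0.00177096]), 'grip_force': 0.0, 'opening': 0.08499436521487917} 0.0187
top 395.7808185593291 [[ 0.02700286 -0.99940831  0.02130416]
 [-0.99174704 -0.02945578 -0.12478045]
 [ 0.12533415 -0.01775891 -0.99195563]] [-0.04231558  0.62500124  1.20856983]
scene 458.8503992085768 [[ 0.10435093  0.99441923  0.01553333]
 [ 0.85931723 -0.08228887 -0.5047796 ]
 [-0.50068432  0.06602228 -0.86310849]] [-0.04448217 -0.49483087  1.65963071]
```

View pics/top0.png

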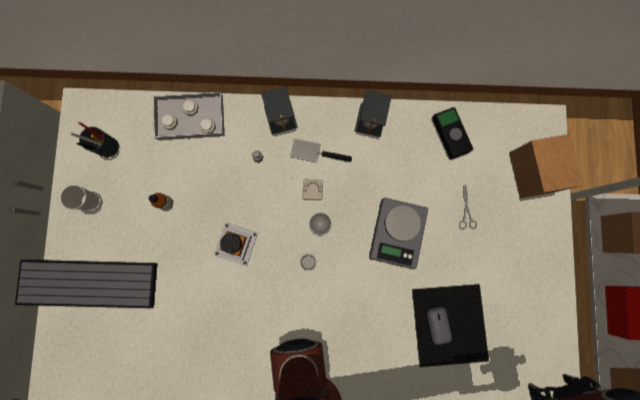

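The top view shows the cup at (308,262), dish at (320,223), cast at (313,190), pan at (403,223) and the capped jar in its holder at (233,243). I'll measure these next.

```bash
python3 - <<'E'
from h import *
im=dict(np.load('pics/top0.npz')); W=cloud(im)
def show(n,u0,u1,v0,v1,zl,zh):
    S=W[v0:v1,u0:u1].reshape(-1,3); d=im['depth'][v0:v1,u0:u1].ravel()
    S=S[(d>0)&(S[:,2]>zl)&(S[:,2]<zh)]
    if len(S)<5: print(n,'none',len(S));return
    r=cv2.minAreaRect((S[:,:2]*1000).astype(np.float32))
    c,rad=cv2.minEnclosingCircle((S[:,:2]*1000).astype(np.float32))
    print(n,len(S),'mean',S.mean(0).round(4),'rect',np.round(r[0],1),np.round(r[1],1),round(r[2],1),'circ',np.round(c,1),round(rad,1))
show('cup rim',292,324,248,276,.05,.07)
show('pan',370,430,195,270,.052,.075)
show('scale',365,435,195,272,.03,.075)
show('cap',215,255,222,262,.082,.1)
show('holder walls',210,262,218,268,.025,.045)
show('holder all',205,266,215,270,.004,.1)
show('dish',305,335,208,240,.01,.05)
show('cast',298,326,175,204,.01,.05)
c=im['color'][:,:,::-1]
a=cv2.resize(c[212:272,205:275],None,fx=8,fy=8,interpolation=cv2.INTER_CUBIC)[:480,:400]
cv2.imwrite('pics/j.png',np.hstack([cv2.resize(c[215:270,208:263],(400,400),interpolation=cv2.INTER_CUBIC),cv2.resize(c[195:270,365:440],(400,400),interpolation=cv2.INTER_CUBIC)]))
E
```

```text
cup rim 50 mean [0.4444 0.0132 0.0584] rect [445.6  13.9] [45.3 45.9] 1.5 circ [446.2  13.5] 24.6
pan 966 mean [ 0.5738 -0.277   0.0582] rect [ 573.9 -277. ] [107.7 108.4] 57.1 circ [ 573.3 -277. ] 55.6
scale 2984 mean [ 0.5429 -0.2681  0.0452] rect [ 544.8 -270.7] [150.1 200.4] 78.6 circ [ 544.3 -270.6] 121.6
cap 342 mean [0.496  0.2452 0.09  ] rect [496.1 245.1] [56.4 60.6] 1.5 circ [496.6 245.6] 31.0
holder walls 232 mean [0.4942 0.2349 0.0346] rect [496.4 245.8] [80.  79.9] 73.3 circ [496.3 245.3] 54.8
holder all 1027 mean [0.4962 0.238  0.0463] rect [502.7 244.4] [168.2 185.6] 2.0 circ [497.3 255.5] 113.5
dish 204 mean [ 0.5691 -0.0207  0.0191] rect [568.  -20.8] [70.  68.1] 46.6 circ [567.5 -21.2] 35.7
cast 372 mean [0.6784 0.0063 0.0176] rect [678.8   5.6] [63.2 61.6] 1.8 circ [678.8   7.2] 42.4
```

View pics/j.png

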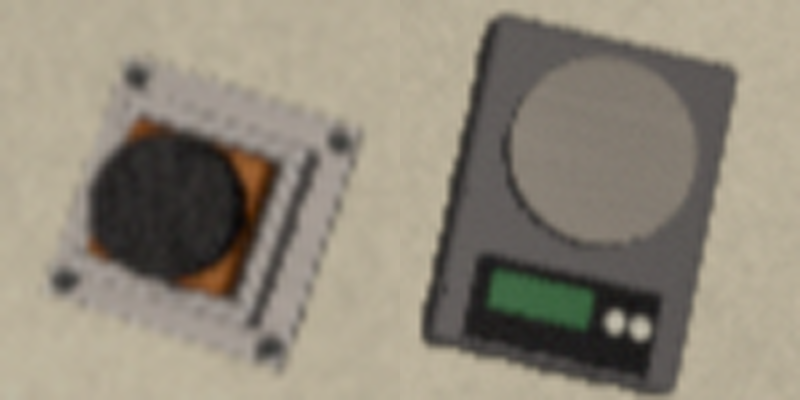

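View pics/scene0.png

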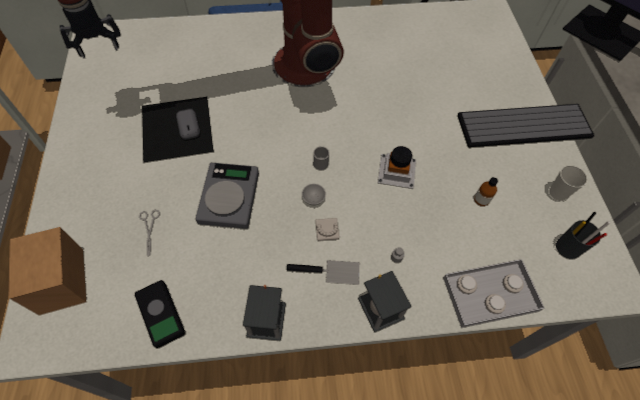

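The crops show the jar cap centred at about (168,205) in the left one, inside the tilted holder. The round pan is at (603,150) in the right one, and in the scene view the cup is at (321,157). I'll cross-check the positions with the scene camera and work out the first move.

```bash
cat >> h.py <<'E'
def plan(target,yaw=None):
    o=ctrl.get_obs(); R=Ro.from_rotvec(o['tool_rot']); d=R.inv().apply(np.array(target)-o['tool_pos'])
    x=R.as_matrix()[:,0]; y0=np.arctan2(x[1],x[0]); s='pos %s yaw %.2fdeg tilt %.2f | shift units %s'%(o['tool_pos'].round(4),np.degrees(y0),np.degrees(np.arccos(-R.as_matrix()[2,2])),(d/.04).round(3))
    if yaw is not None: s+=' | wz units %.3f'%(-(yaw-np.degrees(y0))/8)
    print(s,'F',o['contact_force'].round(2),'open',round(o['opening'],4),'grip',round(o['grip_force'],1),'t',round(o['t'],2))
E
python3 - <<'E'
from h import *
im=dict(np.load('pics/scene0.npz')); W=cloud(im)
def show(n,c,rr,zl,zh):
    m=(im['depth']>0)&(np.hypot(W[...,0]-c[0],W[...,1]-c[1])<rr)&(W[...,2]>zl)&(W[...,2]<zh); S=W[m]
    c,rad=cv2.minEnclosingCircle((S[:,:2]*1000).astype(np.float32))
    r=cv2.minAreaRect((S[:,:2]*1000).astype(np.float32))
    print(n,len(S),S.mean(0).round(4),np.round(c,1),round(rad,1),np.round(r[0],1),np.round(r[1],1),r[2])
show('cup',(.446,.014),.04,.05,.07)
show('cuptop',(.446,.014),.04,.057,.07)
show('pan',(.574,-.277),.065,.052,.07)
show('cap',(.496,.245),.05,.083,.1)
show('captop',(.496,.245),.05,.088,.1)
show('walls',(.496,.245),.06,.03,.04)
plan([.445,.0135,.2],0)
E
```

```text
cup 107 [0.4484 0.014  0.0575] [447.1  13.4] 26.5 [447.4  13.6] [45.5 52.4] 84.16604614257812
cuptop 63 [0.4472 0.0141 0.0608] [446.9  14. ] 26.0 [447.4  13.6] [45.5 49.9] 84.06495666503906
pan 1022 [ 0.5751 -0.2776  0.0612] [ 573.3 -278.5] 57.2 [ 573.4 -277.1] [110.1 108.2] 13.956250190734863
cap 314 [0.4995 0.2441 0.0929] [497.5 245.5] 32.7 [497.4 244.4] [61.9 60.7] 33.82221603393555
captop 294 [0.4986 0.2446 0.0934] [497.3 245.1] 32.6 [497.4 244.4] [62.1 60. ] 31.818553924560547
walls 172 [0.5145 0.2362 0.0365] [497.1 246.5] 55.4 [498.4 245. ] [79.9 84.4] 73.2146224975586
pos [ 0.1647 -0.6023  0.2302] yaw 15.29deg tilt 0.11 | shift units [ 10.819 -13.002   0.78 ] | wz units 1.911 F [0.92 0.26 0.31] open 0.0853 grip 0.0 t 0.1
```

Call:
drive_tool([
  {"translation":[0.68,-0.81,0],"angular":[0,0,0],"gripper":1},
  {"translation":[0.68,-0.81,0],"angular":[0,0,0],"gripper":1},
  {"translation":[0.68,-0.81,0],"angular":[0,0,0],"gripper":1},
  {"translation":[0.68,-0.81,0],"angular":[0,0,0],"gripper":1},
  {"translation":[0.68,-0.81,0],"angular":[0,0,0],"gripper":1},
  {"translation":[0.68,-0.81,0],"angular":[0,0,0],"gripper":1},
  {"translation":[0.68,-0.81,0],"angular":[0,0,0],"gripper":1},
  {"translation":[0.68,-0.81,0],"angular":[0,0,0],"gripper":1},
], force=25)

```text
t: 1.1
tool_pos: [0.3065, -0.294, 0.2308]
tool_rot: [-3.113, -0.417, 0.0]
contact_force: [0.4, 0.0, 0.7]
opening: 0.0857
grip_force: 0.0
```

Call:
drive_tool([
  {"translation":[0.68,-0.81,0],"angular":[0,0,0],"gripper":1},
  {"translation":[0.68,-0.81,0],"angular":[0,0,0],"gripper":1},
  {"translation":[0.68,-0.81,0],"angular":[0,0,0],"gripper":1},
  {"translation":[0.68,-0.81,0],"angular":[0,0,0],"gripper":1},
  {"translation":[0.68,-0.81,0],"angular":[0,0,0],"gripper":1},
  {"translation":[0.68,-0.81,0],"angular":[0,0,0],"gripper":1},
  {"translation":[0.68,-0.81,0],"angular":[0,0,0],"gripper":1},
  {"translation":[0.68,-0.81,0],"angular":[0,0,0],"gripper":1},
])

```text
t: 2.1
tool_pos: [0.4481, 0.0134, 0.2309]
tool_rot: [3.114, 0.418, -0.001]
contact_force: [1.3, -0.6, 0.4]
opening: 0.0851
grip_force: 0.0
```

Call:
drive_tool([
  {"translation":[0,0,0.4],"angular":[0,0,0.95],"gripper":1},
  {"translation":[0,0,0.4],"angular":[0,0,0.95],"gripper":1},
  {"translation":[0,0,0],"angular":[0,0,0],"gripper":1},
  {"translation":[0,0,0],"angular":[0,0,0],"gripper":1},
])

```text
t: 2.6
tool_pos: [0.448, 0.0118, 0.1997]
tool_rot: [3.142, 0.005, 0.001]
contact_force: [0.2, -0.4, -0.5]
opening: 0.085
grip_force: 0.0
```

```bash
python3 - <<'E'
from h import *
plan([.4465,.0137,.027],0)
im=snap('wrist','w1'); print(im['fx'],im['cx'],im['cy'],im['R'],im['t'])
# project expected cup rim centre
p=im['R']@np.array([.4465,.0137,.06])+im['t']; th=np.arctan2(np.hypot(p[0],p[1]),p[2]); a=np.arctan2(p[1],p[0]); print(im['cx']+im['fx']*th*np.cos(a),im['cy']+im['fy']*th*np.sin(a))
E
```

```text
pos [0.448  0.0118 0.1997] yaw 0.18deg tilt 0.02 | shift units [-0.04  -0.048  4.318] | wz units 0.022 F [ 0.2  -0.39 -0.46] open 0.085 grip 0.0 t 2.6
309.70691628693146 320.4924704362028 198.13645301163726 [[ 3.46228275e-03 -9.99994006e-01  1.12332140e-06]
 [-9.58519983e-01 -3.31836694e-03  2.85006017e-01]
 [-2.85004305e-01 -9.87848141e-04 -9.58525727e-01]] [0.0103227  0.40191447 0.47566503]
318.5433904615428 188.54687685405597
```

View pics/w1.png

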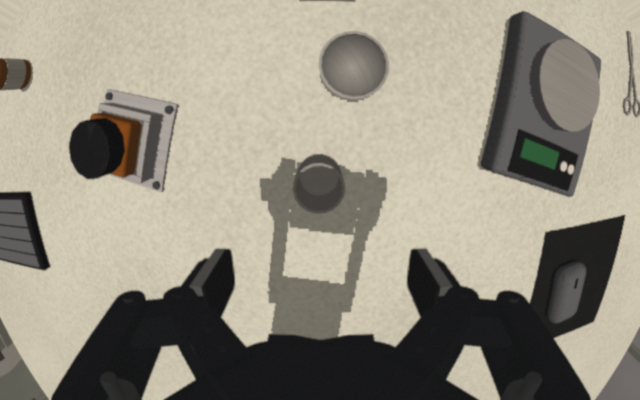

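The wrist view shows the cup centred at about (319,184), right where I predicted. Next I descend and grip it.

Call:
drive_tool([
  {"translation":[-0.04,-0.05,0.9],"angular":[0,0,0],"gripper":1},
  {"translation":[0,0,0.9],"angular":[0,0,0],"gripper":1},
  {"translation":[0,0,0.9],"angular":[0,0,0],"gripper":1},
  {"translation":[0,0,0.7],"angular":[0,0,0],"gripper":1},
  {"translation":[0,0,0.5],"angular":[0,0,0],"gripper":1},
  {"translation":[0,0,0.4],"angular":[0,0,0],"gripper":1},
  {"translation":[0,0,0],"angular":[0,0,0],"gripper":1},
  {"translation":[0,0,0],"angular":[0,0,0],"gripper":0.5},
], force=25)

```text
t: 3.65
tool_pos: [0.4472, 0.0138, 0.0283]
tool_rot: [3.141, 0.003, 0.003]
contact_force: [0.7, 0.0, 0.0]
opening: 0.0698
grip_force: 0.0
```

Call:
drive_tool([
  {"translation":[0,0,0],"angular":[0,0,0],"gripper":0.4},
  {"translation":[0,0,0],"angular":[0,0,0],"gripper":0.4},
  {"translation":[0,0,0],"angular":[0,0,0],"gripper":0.4},
  {"translation":[0,0,0],"angular":[0,0,0],"gripper":0.4},
])

```text
t: 4.15
tool_pos: [0.4474, 0.0137, 0.0287]
tool_rot: [3.141, 0.003, 0.004]
contact_force: [-1.1, -0.6, 5.7]
opening: 0.0494
grip_force: 26.6
```

Call:
drive_tool([
  {"translation":[0,0,-0.3],"angular":[0,0,0],"gripper":0.4},
  {"translation":[0,0,-0.6],"angular":[0,0,0],"gripper":0.4},
  {"translation":[0,0,-0.8],"angular":[0,0,0],"gripper":0.4},
  {"translation":[0,0,-0.8],"angular":[0,0,0],"gripper":0.4},
  {"translation":[0,0,-0.5],"angular":[0,0,0],"gripper":0.4},
  {"translation":[0,0,0],"angular":[0,0,0],"gripper":0.4},
])

```text
t: 4.9
tool_pos: [0.4473, 0.0139, 0.1492]
tool_rot: [3.141, 0.003, 0.006]
contact_force: [-0.4, 1.1, -1.4]
opening: 0.049
grip_force: 26.5
```

Call:
drive_tool([
  {"translation":[0.2,0.46,0],"angular":[0,0,0],"gripper":0.4},
  {"translation":[0.39,0.9,0],"angular":[0,0,0],"gripper":0.4},
  {"translation":[0.4,0.92,0],"angular":[0,0,0],"gripper":0.4},
  {"translation":[0.4,0.92,0],"angular":[0,0,0],"gripper":0.4},
  {"translation":[0.4,0.92,0],"angular":[0,0,0],"gripper":0.4},
  {"translation":[0.4,0.92,0],"angular":[0,0,0],"gripper":0.4},
  {"translation":[0.4,0.92,0],"angular":[0,0,0],"gripper":0.4},
  {"translation":[0.4,0.92,0],"angular":[0,0,0],"gripper":0.4},
])

```text
t: 5.9
tool_pos: [0.5657, -0.2617, 0.145]
tool_rot: [-3.14, -0.002, 0.004]
contact_force: [0.0, 1.0, -1.1]
opening: 0.0493
grip_force: 26.5
```

Call:
drive_tool([
  {"translation":[0.17,0.39,0],"angular":[0,0,0],"gripper":0.4},
  {"translation":[0,0,0],"angular":[0,0,0],"gripper":0.4},
  {"translation":[0,0,0],"angular":[0,0,0],"gripper":0.4},
])

```text
t: 6.28
tool_pos: [0.5725, -0.2753, 0.1465]
tool_rot: [-3.14, -0.003, 0.002]
contact_force: [0.1, -0.3, -1.7]
opening: 0.0491
grip_force: 26.6
```

```bash
python3 - <<'E'
from h import *
plan([.5735,-.2772,.0885],0)
for n in('top','scene'):
    im=snap(n,n+'1'); W=cloud(im)
    m=(im['depth']>0)&(np.hypot(W[...,0]-.5735,W[...,1]+.277)<.05)&(W[...,2]>.1)&(W[...,2]<.25)
    v,u=np.nonzero(m); print(n,len(u),u.min(),u.max(),v.min(),v.max())
    v,u=v.mean().astype(int),u.mean().astype(int); cv2.imwrite('pics/c_%s.png'%n,cv2.resize(im['color'][v-40:v+40,u-50:u+50,::-1],(500,400),interpolation=cv2.INTER_CUBIC))
im=snap('wrist','w2')
cv2.imwrite('pics/mix.png',np.hstack([cv2.resize(cv2.imread('pics/c_scene.png'),(320,256)),im['color'][100:356,80:560,::-1]]))
E
```

```text
pos [ 0.5725 -0.2753  0.1465] yaw 0.13deg tilt 0.11 | shift units [0.027 0.049 1.45 ] | wz units 0.016 F [ 0.13 -0.3  -1.75] open 0.0491 grip 26.6 t 6.28
top 14 398 413 212 229
scene 843 192 234 158 192
```

View pics/mix.png

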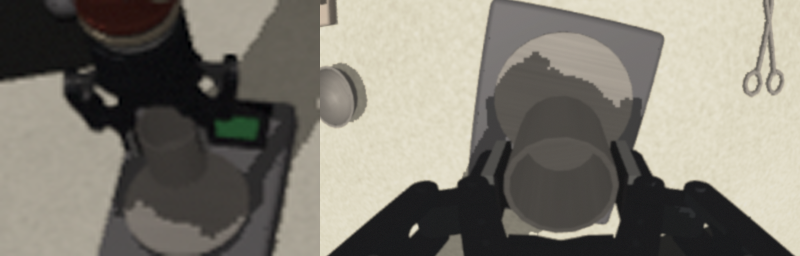

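The cup is gripped upright over the pan, shown at about (560,185) in the mixed picture. I'll lower it until first contact.

Call:
drive_tool([
  {"translation":[0.04,0.04,0.4],"angular":[0,0,0],"gripper":0.4},
  {"translation":[0,0,0.4],"angular":[0,0,0],"gripper":0.4},
  {"translation":[0,0,0.3],"angular":[0,0,0],"gripper":0.4},
  {"translation":[0,0,0.1],"angular":[0,0,0],"gripper":0.4},
  {"translation":[0,0,0],"angular":[0,0,0],"gripper":0.4},
  {"translation":[0,0,0],"angular":[0,0,0],"gripper":0.4},
])

```text
t: 7.18
tool_pos: [0.5752, -0.2786, 0.1]
tool_rot: [3.141, 0.002, 0.002]
contact_force: [-1.1, -0.3, -1.4]
opening: 0.0493
grip_force: 26.6
```

Call:
drive_tool([
  {"translation":[0,0,0.1],"angular":[0,0,0],"gripper":0.4},
  {"translation":[0,0,0.05],"angular":[0,0,0],"gripper":0.4},
  {"translation":[0,0,0],"angular":[0,0,0],"gripper":0.4},
  {"translation":[0,0,0],"angular":[0,0,0],"gripper":0.4},
])

```text
t: 7.68
tool_pos: [0.5747, -0.2783, 0.0933]
tool_rot: [-3.142, -0.002, -0.0]
contact_force: [-0.2, -0.2, -1.7]
opening: 0.0495
grip_force: 26.6
```

Call:
drive_tool([
  {"translation":[0,-0.02,0.05],"angular":[0,0,0],"gripper":0.4},
  {"translation":[0,0,0.05],"angular":[0,0,0],"gripper":0.4},
  {"translation":[0,0,0],"angular":[0,0,0],"gripper":0.4},
  {"translation":[0,0,0],"angular":[0,0,0],"gripper":0.4},
])

```text
t: 8.18
tool_pos: [0.5747, -0.2775, 0.0893]
tool_rot: [-3.142, -0.002, 0.0]
contact_force: [-0.4, 1.1, -2.2]
opening: 0.05
grip_force: 26.6
```

Call:
drive_tool([
  {"translation":[0,0,0.04],"angular":[0,0,0],"gripper":0.4},
  {"translation":[0,0,0],"angular":[0,0,0],"gripper":0.4},
  {"translation":[0,0,0],"angular":[0,0,0],"gripper":0.4},
])

```text
t: 8.55
tool_pos: [0.5748, -0.2775, 0.0878]
tool_rot: [3.141, 0.002, 0.0]
contact_force: [-0.1, -1.1, -1.2]
opening: 0.0497
grip_force: 26.6
```

```bash
python3 - <<'E'
from h import *
plan([.574,-.2772,.0885],0)
im=snap('scene','s2'); W=cloud(im)
m=(im['depth']>0)&(np.hypot(W[...,0]-.5735,W[...,1]+.277)<.052)&(W[...,0]>.605)&(W[...,2]>.04)&(W[...,2]<.07); print('pan z',W[m][:,2].mean())
i0=dict(np.load('pics/scene0.npz')); print('pan z0',cloud(i0)[m][:,2].mean())
E
```

```text
pos [ 0.5748 -0.2775  0.0878] yaw 0.08deg tilt 0.01 | shift units [-0.02  -0.009 -0.017] | wz units 0.011 F [-0.07 -1.08 -1.18] open 0.0497 grip 26.6 t 8.55
pan z 0.056462050445964446
pan z0 0.05729633298640998
```

Call:
drive_tool([
  {"translation":[0,0,0.03],"angular":[0,0,0],"gripper":0.4},
  {"translation":[0,0,0],"angular":[0,0,0],"gripper":0.4},
  {"translation":[0,0,0],"angular":[0,0,0],"gripper":0.4},
])

```text
t: 8.98
tool_pos: [0.5748, -0.2775, 0.0866]
tool_rot: [3.141, 0.002, 0.0]
contact_force: [0.5, -0.2, -0.2]
opening: 0.0492
grip_force: 26.6
```

```bash
python3 - <<'E'
from h import *
plan([.574,-.2772,.0885],0)
im=snap('scene','s3'); W=cloud(im)
m=(im['depth']>0)&(np.hypot(W[...,0]-.5735,W[...,1]+.277)<.052)&(W[...,0]>.605)&(W[...,2]>.04)&(W[...,2]<.07); print('pan z',W[m][:,2].mean())
E
```

```text
pos [ 0.5748 -0.2775  0.0866] yaw 0.08deg tilt 0.01 | shift units [-0.02  -0.009 -0.047] | wz units 0.011 F [ 0.54 -0.16 -0.19] open 0.0492 grip 26.6 t 8.97
pan z 0.05582960297722962
```

Call:
drive_tool([
  {"translation":[0,0,0],"angular":[0,0,0],"gripper":0.6},
  {"translation":[0,0,0],"angular":[0,0,0],"gripper":0.65},
  {"translation":[0,0,0],"angular":[0,0,0],"gripper":0.75},
  {"translation":[0,0,0],"angular":[0,0,0],"gripper":0.9},
  {"translation":[0,0,0],"angular":[0,0,0],"gripper":1},
  {"translation":[0,0,0],"angular":[0,0,0],"gripper":1},
])

```text
t: 9.78
tool_pos: [0.5748, -0.2775, 0.0865]
tool_rot: [-3.142, -0.002, -0.0]
contact_force: [-0.9, 0.5, -0.0]
opening: 0.0854
grip_force: 0.0
```

Call:
drive_tool([
  {"translation":[0,0,-0.3],"angular":[0,0,0],"gripper":1},
  {"translation":[0,0,-0.6],"angular":[0,0,0],"gripper":1},
  {"translation":[0,0,-0.8],"angular":[0,0,0],"gripper":1},
  {"translation":[0,0,-0.8],"angular":[0,0,0],"gripper":1},
  {"translation":[0,0,-0.3],"angular":[0,0,0],"gripper":1},
  {"translation":[0,0,0],"angular":[0,0,0],"gripper":1},
])

```text
t: 10.52
tool_pos: [0.5752, -0.2778, 0.1997]
tool_rot: [3.14, 0.002, 0.003]
contact_force: [-0.2, -0.9, 0.4]
opening: 0.0848
grip_force: 0.0
```

```bash
python3 - <<'E'
from h import *
plan([.497,.245,.2])
im=snap('wrist','w3'); cv2.imwrite('pics/w3c.png',im['color'][:,150:490,::-1])
for c in ([.5735,-.2772,.118],[.5735,-.2772,.0585]):
    p=im['R']@np.array(c)+im['t']; th=np.arctan2(np.hypot(p[0],p[1]),p[2]); a=np.arctan2(p[1],p[0]); print(im['cx']+im['fx']*th*np.cos(a)-150,im['cy']+im['fy']*th*np.sin(a))
im=snap('scene','s4'); W=cloud(im)
m=(im['depth']>0)&(np.hypot(W[...,0]-.5735,W[...,1]+.277)<.052)&(W[...,2]>.112)&(W[...,2]<.135); S=W[m]
print(len(S),S[:,2].mean(),np.array(cv2.minEnclosingCircle((S[:,:2]*1000).astype(np.float32))[0]))
E
```

```text
pos [ 0.5752 -0.2778  0.1997] yaw 0.09deg tilt 0.13 | shift units [ -1.935 -13.072  -0.026] F [-0.19 -0.87  0.42] open 0.0848 grip 0.0 t 10.53
169.70171693396884 208.42607884054783
169.78479466197115 188.5550310761984
86 0.1169134431943427 [ 574.32513428 -277.40011597]
```

View pics/w3c.png

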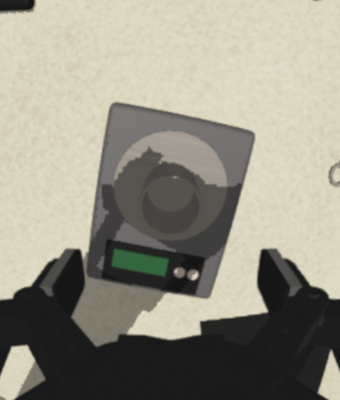

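The cup stands upright at the pan's centre, at about (170,205) in the crop, within about 1 mm. Next I go to the jar.

Call:
drive_tool([
  {"translation":[-0.06,-0.4,0],"angular":[0,0,0],"gripper":1},
  {"translation":[-0.12,-0.82,0],"angular":[0,0,0],"gripper":1},
  {"translation":[-0.12,-0.82,0],"angular":[0,0,0],"gripper":1},
  {"translation":[-0.12,-0.82,0],"angular":[0,0,0],"gripper":1},
  {"translation":[-0.12,-0.82,0],"angular":[0,0,0],"gripper":1},
  {"translation":[-0.12,-0.82,0],"angular":[0,0,0],"gripper":1},
  {"translation":[-0.12,-0.82,0],"angular":[0,0,0],"gripper":1},
  {"translation":[-0.12,-0.82,0],"angular":[0,0,0],"gripper":1},
])

```text
t: 11.62
tool_pos: [0.5371, -0.0299, 0.1972]
tool_rot: [-3.141, -0.003, 0.003]
contact_force: [-0.1, 0.4, -0.3]
opening: 0.0857
grip_force: 0.0
```

Call:
drive_tool([
  {"translation":[-0.12,-0.82,0],"angular":[0,0,0],"gripper":1},
  {"translation":[-0.12,-0.82,0],"angular":[0,0,0],"gripper":1},
  {"translation":[-0.12,-0.82,0],"angular":[0,0,0],"gripper":1},
  {"translation":[-0.12,-0.82,0],"angular":[0,0,0],"gripper":1},
  {"translation":[-0.12,-0.82,0],"angular":[0,0,0],"gripper":1},
  {"translation":[-0.12,-0.82,0],"angular":[0,0,0],"gripper":1},
  {"translation":[-0.12,-0.82,0],"angular":[0,0,0],"gripper":1},
  {"translation":[-0.12,-0.82,0],"angular":[0,0,0],"gripper":1},
])

```text
t: 12.62
tool_pos: [0.4979, 0.2319, 0.1972]
tool_rot: [3.141, 0.003, -0.003]
contact_force: [0.5, -0.2, 0.1]
opening: 0.0854
grip_force: 0.0
```

Call:
drive_tool([
  {"translation":[-0.05,-0.37,0],"angular":[0,0,0],"gripper":1},
  {"translation":[0,0,0],"angular":[0,0,0],"gripper":1},
  {"translation":[0,0,0],"angular":[0,0,0],"gripper":1},
])

```text
t: 13.0
tool_pos: [0.4975, 0.2445, 0.1982]
tool_rot: [3.141, 0.001, -0.001]
contact_force: [0.3, -0.2, 0.7]
opening: 0.0854
grip_force: 0.0
```

```bash
python3 - <<'E'
from h import *
plan([.497,.245,.065],0); print(ctrl.get_obs()['q'].round(3))
im=snap('wrist','w4')
c=np.array([.497,.245,.091]);p=im['R']@c+im['t']; th=np.arctan2(np.hypot(p[0],p[1]),p[2]); a=np.arctan2(p[1],p[0]); u,v=im['cx']+im['fx']*th*np.cos(a),im['cy']+im['fy']*th*np.sin(a); print(u,v)
u,v=int(u),int(v); x0,y0=u-50,v-50; print(x0,y0)
k=np.clip(im['color'][y0:y0+100,x0:x0+100,::-1].astype(float)*2,0,255).astype(np.uint8)
cv2.imwrite('pics/w4c.png',cv2.resize(k,(600,600),interpolation=cv2.INTER_CUBIC))
E
```

```text
pos [0.4975 0.2445 0.1982] yaw 0.05deg tilt 0.04 | shift units [-0.011 -0.016  3.33 ] | wz units 0.006 F [ 0.27 -0.19  0.69] open 0.0854 grip 0.0 t 13.0
[ 0.323 -0.093  1.812 -0.     1.423  1.893]
319.83797230158183 197.18684504610312
269 147
```

View pics/w4c.png

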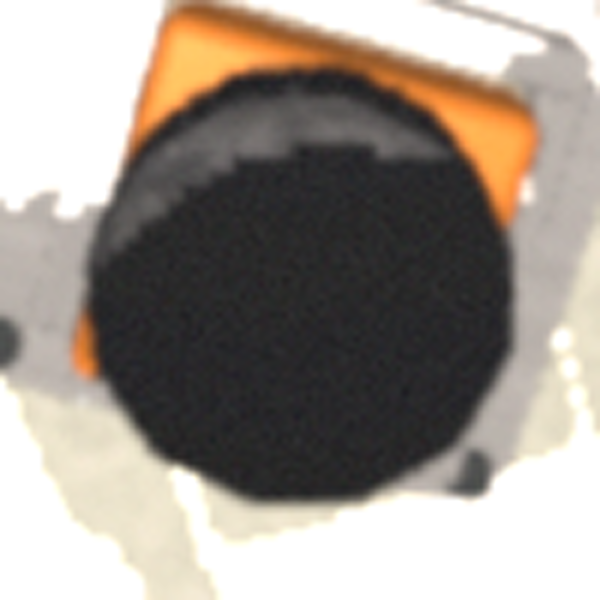

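The flats at the bottom (y≈500) and right (x≈512) are square to the tool, so yaw 0 is right for the grip. I'll descend and grip the cap.

Call:
drive_tool([
  {"translation":[0,0,0.5],"angular":[0,0,0],"gripper":1},
  {"translation":[0,0,0.8],"angular":[0,0,0],"gripper":1},
  {"translation":[0,0,0.8],"angular":[0,0,0],"gripper":1},
  {"translation":[0,0,0.6],"angular":[0,0,0],"gripper":1},
  {"translation":[0,0,0.4],"angular":[0,0,0],"gripper":1},
  {"translation":[0,0,0.2],"angular":[0,0,0],"gripper":1},
  {"translation":[0,0,0],"angular":[0,0,0],"gripper":1},
  {"translation":[0,0,0],"angular":[0,0,0],"gripper":1},
], force=70)

```text
t: 14.05
tool_pos: [0.4984, 0.2454, 0.0676]
tool_rot: [-3.141, -0.002, -0.003]
contact_force: [-0.0, -0.2, 0.4]
opening: 0.0856
grip_force: 0.0
```

Call:
drive_tool([
  {"translation":[0,0,0],"angular":[0,0,0],"gripper":0.5},
  {"translation":[0,0,0],"angular":[0,0,0],"gripper":0.5},
  {"translation":[0,0,0],"angular":[0,0,0],"gripper":0.5},
  {"translation":[0,0,0],"angular":[0,0,0],"gripper":0.5},
  {"translation":[0,0,0],"angular":[0,0,0],"gripper":0.5},
])

```text
t: 14.68
tool_pos: [0.4983, 0.2457, 0.0677]
tool_rot: [-3.141, -0.003, -0.003]
contact_force: [-1.8, 0.9, 6.4]
opening: 0.0588
grip_force: 74.1
```

```bash
python3 - <<'E'
from h import *
plan([.497,.245,.065],81); o=ctrl.get_obs(); print(o['wrist_torque'].round(2))
E
```

```text
pos [0.4983 0.2457 0.0677] yaw 0.10deg tilt 0.11 | shift units [-0.032  0.017  0.068] | wz units -10.113 F [-1.84  0.91  6.36] open 0.0588 grip 74.1 t 14.68
[ 0.2   0.29 -0.03]
```

Call:
drive_tool([
  {"translation":[0,0,0],"angular":[0,0,-0.4],"gripper":0.5},
  {"translation":[0,0,0],"angular":[0,0,-0.8],"gripper":0.5},
  {"translation":[0,0,0],"angular":[0,0,-0.8],"gripper":0.5},
  {"translation":[0,0,0],"angular":[0,0,-0.8],"gripper":0.5},
  {"translation":[0,0,0],"angular":[0,0,-0.8],"gripper":0.5},
  {"translation":[0,0,0],"angular":[0,0,-0.8],"gripper":0.5},
  {"translation":[0,0,0],"angular":[0,0,-0.8],"gripper":0.5},
  {"translation":[0,0,0],"angular":[0,0,-0.8],"gripper":0.5},
])

```text
t: 15.68
tool_pos: [0.4983, 0.2466, 0.0678]
tool_rot: [-2.865, -1.282, -0.005]
contact_force: [-1.1, 4.8, 4.8]
opening: 0.0586
grip_force: 74.2
```

```bash
python3 - <<'E'
from h import *
plan([.4983,.2457,.0677],81); o=ctrl.get_obs(); print(o['wrist_torque'].round(2))
E
```

```text
pos [0.4983 0.2466 0.0678] yaw 48.22deg tilt 0.23 | shift units [-0.017  0.016  0.003] | wz units -4.097 F [-1.05  4.78  4.78] open 0.0586 grip 74.2 t 15.68
[ 0.75  0.18 -0.33]
```

Call:
drive_tool([
  {"translation":[0,0,0],"angular":[0,0,-0.8],"gripper":0.5},
  {"translation":[0,0,0],"angular":[0,0,-0.8],"gripper":0.5},
  {"translation":[0,0,0],"angular":[0,0,-0.8],"gripper":0.5},
  {"translation":[0,0,0],"angular":[0,0,-0.8],"gripper":0.5},
  {"translation":[0,0,0],"angular":[0,0,-0.7],"gripper":0.5},
  {"translation":[0,0,0],"angular":[0,0,0],"gripper":0.5},
  {"translation":[0,0,0],"angular":[0,0,0],"gripper":0.5},
])

```text
t: 16.55
tool_pos: [0.4977, 0.2474, 0.0687]
tool_rot: [-2.417, -2.002, -0.005]
contact_force: [-4.6, 6.4, 10.6]
opening: 0.0583
grip_force: 74.8
```

```bash
python3 - <<'E'
from h import *
plan([.4983,.2457,.0677],81); o=ctrl.get_obs(); print(o['wrist_torque'].round(2))
E
```

```text
pos [0.4977 0.2474 0.0687] yaw 79.28deg tilt 0.25 | shift units [-0.038  0.021  0.024] | wz units -0.215 F [-4.6   6.4  10.64] open 0.0583 grip 74.8 t 16.55
[0.95 0.94 0.  ]
```

Torque has dropped to zero and the liner is pushing up, so the cap looks free. I'll do a small test lift.

Call:
drive_tool([
  {"translation":[0,0,-0.05],"angular":[0,0,0],"gripper":0.5},
  {"translation":[0,0,-0.05],"angular":[0,0,0],"gripper":0.5},
  {"translation":[0,0,-0.05],"angular":[0,0,0],"gripper":0.5},
  {"translation":[0,0,0],"angular":[0,0,0],"gripper":0.5},
  {"translation":[0,0,0],"angular":[0,0,0],"gripper":0.5},
])

```text
t: 17.18
tool_pos: [0.4971, 0.2451, 0.072]
tool_rot: [-2.419, -2.004, 0.002]
contact_force: [-1.0, 2.0, -0.8]
opening: 0.0581
grip_force: 75.0
```

Call:
drive_tool([
  {"translation":[0,0,-0.1],"angular":[0,0,0],"gripper":0.5},
  {"translation":[0,0,-0.1],"angular":[0,0,0],"gripper":0.5},
  {"translation":[0,0,0],"angular":[0,0,0],"gripper":0.5},
])

```text
t: 17.55
tool_pos: [0.4983, 0.2453, 0.0814]
tool_rot: [2.419, 2.004, 0.003]
contact_force: [0.1, 1.9, -0.2]
opening: 0.0585
grip_force: 75.1
```

Call:
drive_tool([
  {"translation":[0,0,-0.2],"angular":[0,0,0],"gripper":0.5},
  {"translation":[0,0,-0.25],"angular":[0,0,0],"gripper":0.5},
  {"translation":[0,0,-0.25],"angular":[0,0,0],"gripper":0.5},
  {"translation":[0,0,0],"angular":[0,0,0],"gripper":0.5},
  {"translation":[0,0,0],"angular":[0,0,0],"gripper":0.5},
  {"translation":[0,0,0],"angular":[0,0,0],"gripper":0.5},
])

```text
t: 18.3
tool_pos: [0.4972, 0.245, 0.108]
tool_rot: [-2.419, -2.004, 0.002]
contact_force: [-0.3, -0.4, -1.3]
opening: 0.0581
grip_force: 75.1
```

```bash
python3 - <<'E'
from h import *
plan([.4975,.2452,.1077]); im=snap('scene','s5'); W=cloud(im)
i0=cv2.imread('pics/scene0.png'); c=im['color'][:,:,::-1]
f=lambda a,x,y:cv2.resize(a[y:y+80,x:x+80],(400,400),interpolation=cv2.INTER_CUBIC)
cv2.imwrite('pics/end.png',np.hstack([f(c,358,120),f(c,190,150)]))
E
```

```text
pos [0.4972 0.245  0.108 ] yaw 79.28deg tilt 0.06 | shift units [0.005 0.007 0.006] F [-0.29 -0.37 -1.27] open 0.0581 grip 75.1 t 18.3
```

View pics/end.png

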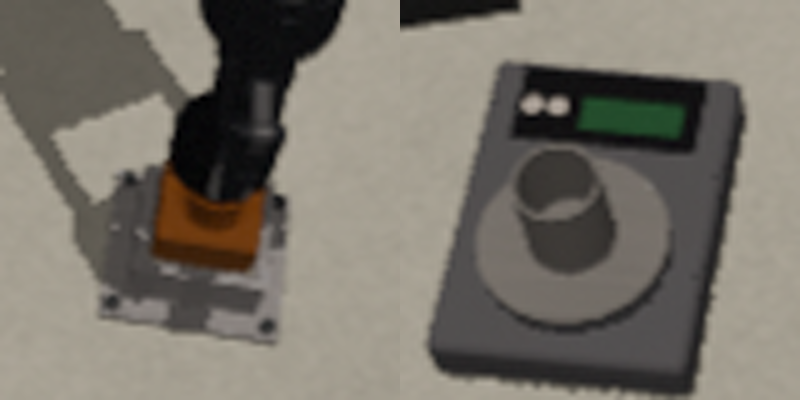

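The jar's neck shows at (215,210) below the lifted cap, and the cup stands on the pan at (565,210). One more depth check confirms whether the jar is still seated in its holder.

```bash
python3 - <<'E'
from h import *
def amber(im):
    c=im['color'].astype(int); W=cloud(im)
    return W,(c[...,0]>c[...,2]*2)&(c[...,0]>60)&(im['depth']>0)&(np.hypot(W[...,0]-.497,W[...,1]-.245)<.05)
for n in('scene0','s5'):
    im=dict(np.load('pics/%s.npz'%n)); W,m=amber(im); z=W[m][:,2]; print(n,m.sum(),np.percentile(z,[5,50,90,98]).round(4))
    h,e=np.histogram(z,np.arange(.03,.1,.004)); print(h)
E
```

```text
scene0 95 [0.0445 0.0618 0.0672 0.0698]
[ 0  0  1  9  8  0  5 26 33 11  1  0  0  0  0  0  1]
s5 1127 [0.0564 0.4217 0.4301 0.4373]
[ 1  1  4  9 19 13 18 58 76  9  7 27 13  9  3  0  0]
```

```bash
python3 -c "
from station import ctrl
print(ctrl.finish_job())"
```

```text
the job is handed in; nothing more can be done
None
```

The job is handed in with no verdict returned: the cup stands released within about 1 mm of the pan's middle, and the cap is unscrewed and held level about 2 cm above the mouth of the jar, which is still seated in its holder.

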